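Clamp a scraper in the bench chuck

TASK

Take the orange-handled scraper out of the wooden tool block and stand it, handle down and blade up, on the floor of the open bench chuck between its three jaws. Then swing the chuck's red sleeve handle clockwise (seen from above) all the way to its stop, so that the jaws grip the scraper tightly and hold it upright for honing, and let go. Leave the other tools and everything else on the bench where they are.

Things in the scene. Friction and masses are not known exactly. Their poses are not given: they have to be found in the camera images.
- scraper: Printmaker's scraper, 145 mm long, about 120 g: round orange handle 18 mm in diameter, 108 mm long with a thin black band, then a brass ferrule (12 mm, to 118 mm) and a flat steel blade 11 x 5 mm. Starts upright, handle down, in one of the three wells of the tool block. Origin: centre of the flat underside of the handle; z points along the tool to the blade tip.
- toolblock: Fixed wooden block 200 x 52 mm, 70 mm high, with three round wells 23 mm in diameter in a row along its x axis, at x = -65, 0 and +65 mm; the wells are 64 mm deep (their floor is 6 mm above the table), so a tool of 145 mm stands out 81 mm. Origin: centre of the underside, on the table.
- brush: Stub brush in another well, same handle as the scraper but blue, 140 mm long. Leave it. Origin: centre of its underside.
- burnisher: Ball burnisher in another well, same handle but green, 144 mm long. Leave it. Origin: centre of its underside.
- chuck: Bench chuck bolted to the table, axis upright, jaws on top. Origin: on the axis at table height, z up. Grey foot 124 mm in diameter; dark body 90 mm in diameter, top face at z = 50 mm; bore 34 mm in diameter, open from above, flat floor at z = 30 mm. Three steel jaws with brass pads slide on the top face (z = 50 to 70 mm), 120 degrees apart, all moved together by the sleeve.
- sleeve (a joint): Angle of the chuck's sleeve, a knurled aluminium ring 106 mm in diameter, z = 24 to 44 mm, round the body. 0 = jaws fully open; grows clockwise seen from above, to the stop at 1.6 rad. Starts at 0 to 0.5 and stays where left. It takes 3 to 6 N at the knob. The jaws meet the handle at about 1.25 rad; beyond that their sprung pads press, at the stop with about 10 N each.
- sleeve_knob (a point): The sleeve's handle: a steel bar (z = 28 to 40 mm) runs out from the sleeve to an upright red round knob 18 mm in diameter, 105 mm from the chuck's axis, its top 95 mm above the table. This point is on the knob's axis, 80 mm above the table, where it can be pinched from above. It moves on a circle about the chuck's axis, on the side towards the robot.
- pad0: Brass pad of the first jaw, 10 mm wide, 20 mm high (z = 50 to 70 mm). Pad faces are 16 - 5.6 x (sleeve angle in rad) mm from the chuck's axis: at least 26 mm across at the start. They pull the handle to the centre. The origin lies near the chuck's axis, not on the pad.
- pad1: Brass pad of the second jaw, as the first.
- pad2: Brass pad of the third jaw, as the first.
- bottle: Black bottle with orange cap and red label, 84 mm in diameter, 200 mm high, loose bystander. Origin: centre of the underside.
- ink_jar: Ink jar with black lid and yellow label, 66 mm in diameter, 60 mm high, loose bystander. Origin: centre of the underside.
- ink_can: Red-labelled ink can, 80 mm in diameter, 85 mm high, loose bystander. Origin: centre of the underside.
- brayer: Ink roller lying flat: black roller 40 mm in diameter, 100 mm long along y, wooden handle to its -x (135 mm), 40 mm high, loose bystander. Origin: under the roller's middle.
- water_pot: White cup 80 mm in diameter, 75 mm high, loose bystander. Origin: centre of the underside.

How it is judged:
By the outcome, as a careful person would: the job done as asked, in the order asked, and still so for the second after the job is handed in, with the robot touching nothing.
It also fails if it takes over 58 s, if anything falls off the work surface, if the arm or the gripper's body presses on something with over 40 N, if the wrist force passes 120 N, or if a joint passes its speed limit or range.

ROBOT

A 7-joint arm with a two-finger parallel gripper is mounted at the origin on the work surface. World frame = base frame: x ahead of the robot, y to its left, z up, the work surface at z = 0. Lengths are in m, angles in rad, forces in N, time in s.
With the tool pointing down it reaches from about 0.4 to 0.85 m from the base axis. Payload 10.4 kg.
Tool frame: the origin (TCP) lies at the very end of the fingers, on their centre line; the grasp point (between the pads) lies 19 mm behind it; z points along the fingers, y is the line along which they close (so a half turn about z gives the same grasp; the last joint's range is limited). The gripper opens to 87 mm and grips with 3 to 60 N. Pads are 19 mm wide; open, the fingers measure 117 mm over their backs; the gripper's body (75 mm by 190 mm) begins 51 mm behind the grasp point.
Start: joints at [-1.206, 0.332, -0.065, 1.46, 0.022, 1.35, -0.088], TCP at [0.236, 0.579, 0.223] pointing down, gripper open.
Joint ranges: [-2.6, 2.6], [-0.5, 2.12], [-1.47, 1.34], [0.16, 2.42], [-1.27, 4.41], [0.06, 2.06], [-2.6, 2.6]. Speed limits (rad/s): [2.22, 2.22, 2.79, 2.79, 3.14, 3.14, 3.14].

INTERFACE

Orientations are given as a unit quaternion [x, y, z, w].
In Python, from bench import * gives the robot as it stands.
- The arm moves only by the tool carry_out, never from a script. Its argument "deltas" is a list of rows, each an object with "hand": the finger opening in mm, from 0 to 87; "dp": the shift along the tool's x, y, z each as a share of 250 mm, from -1 to 1, a list of three; "spin": the turn about the tool's z as a share of pi rad, from -1 to 1. In form: [{"hand": hand, "dp": [dx, dy, dz], "spin": spin}, ...]. A call has 1 to 20 rows; each row is the pose to reach, as a shift and turn from the pose commanded when the call began, along the tool's axes at that moment, turning the shorter way round; what a row does not reach only later rows make up. A row lasts 1/10 s, in which the tool goes at most 50 mm and 8.59 degrees, less where a joint would pass 70% of its speed; a pose out of reach is approached as far as the arm can. A call with a number of a shift or a turn outside -1 to 1 is refused whole. A call with a gripper value outside its range is refused whole. The fingers move at their own pace and stop on an object; "force" is the grip in N (left out, the last holds). Time passes only in rows, so rows that repeat a pose let the fingers close. It gives the time, the measured TCP pose, the force, the opening and the grip force at its end, in the units of the state.
- read_state(): the state, without advancing time (a new reading comes with each control period).
- camera(name): name is "side" or "top"; returns the picture (400x640x3 uint8, red, green, blue); there is no depth.
- get_calibration(name): a dict with "fx", "fy", "cx", "cy" (pixels), "R" (3x3) and "t" (3): a world point X has camera coordinates R X + t. Camera axes: x right, y down, z forward; pixel columns grow to the right and rows downward; lengths in m; the calibration is good to about 2 mm. A picture is of the moment at which its call begins. get_calibration takes no time and is no camera call.
- close_job(): hands the job in; it is judged then, once.
The state is a dict: "time": time; "joint_positions": joint angles; "joint_vel": joint speeds; "joint_torque": joint torques, N m; "ee_pos": TCP position; "eef_rot": TCP orientation; "ft_force": force on the tool from outside, world axes, zero at the start; "torque": the same for the moment, N m; "width": finger opening in m; "grip_force": force on a finger pad.
Only numpy, scipy, OpenCV 4.12 (cv2) and the standard library are available. Lean on these libraries where they do the work, as an engineer would, in place of code of your own. Each camera call takes 0.05 s, during which the arm holds its last target. There are 200 camera calls.

## Working session

There is one attempt and no reset: what is moved stays moved. The work goes in short steps, Python scripts to look and compute and a tool call to move; the robot and the scene stay as the last step left them, time stands still between calls to the robot, and variables do not carry over. Pictures are saved under pics/ and viewed, at most 10 in all, crops included, and the job is handed in when it is done.

Besides the shell and the picture viewer there is one more tool, called after "Request:" by a JSON object that holds its "fn" and its "kwargs", one argument or row to a line. carry_out: Moves the arm, as the interface text tells. Its arguments: {"type":"object","properties":{"deltas":{"type":"array","items":{"type":"object","properties":{"hand":{"type":"number"},"dp":{"type":"array","items":{"type":"number","minimum":-1,"maximum":1}},"spin":{"type":"number","minimum":-1,"maximum":1}}}},"force":{"type":"number"}},"required":["deltas"]}

```bash
mkdir -p pics; python3 - <<'E'
from bench import *
import cv2
for n in("top","side"):
    cv2.imwrite(f"pics/{n}0.png",camera(n)[:,:,::-1]); c=get_calibration(n); print(n,c)
s=read_state(); print(s['time'],s['ee_pos'],s['eef_rot'],s['width'])
E
```

```text
top {'fx': 459.0409581648167, 'fy': 459.0409581648167, 'cx': 318.1796207803443, 'cy': 204.7562945870891, 'R': array([[ 0.01903064, -0.99970496, -0.01509395],
       [-0.99701566, -0.01784543, -0.07510875],
       [ 0.07481723,  0.01647828, -0.99706111]]), 't': array([-0.00143414,  0.61020562,  1.24375784])}
side {'fx': 373.26841657395505, 'fy': 373.26841657395505, 'cx': 314.56671299891866, 'cy': 204.09213526298126, 'R': array([[ 0.78422296, -0.62016095,  0.01986805],
       [-0.35398033, -0.47346444, -0.80655399],
       [ 0.50960011,  0.62548526, -0.59082647]]), 't': array([-0.46500318,  0.26080491,  0.9349038 ])}
0.1 [0.23621989 0.57827647 0.22185692] [ 1.92669271e-01  9.81263555e-01 -6.16304185e-04 -8.84303777e-05] 0.0871404194888381
```

View pics/top0.png

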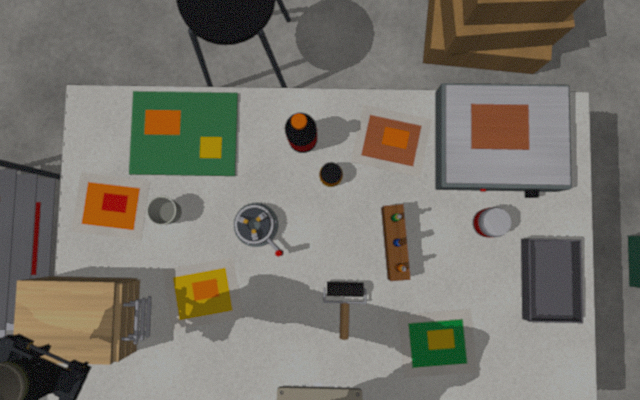

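View pics/side0.png

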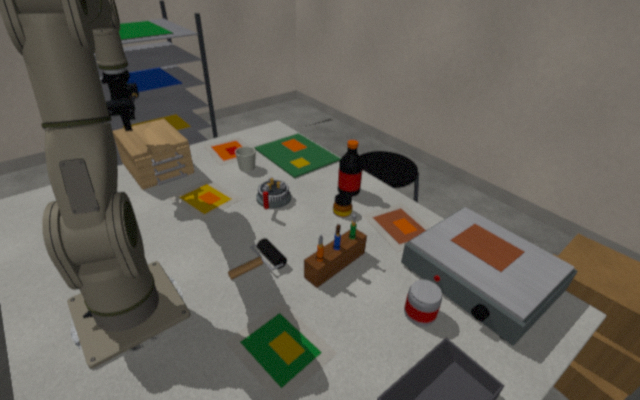

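The top view shows the chuck at about (257,224), its knob at (279,253), and the tools at (396,217) green, (398,242) blue and (403,268) orange. The side view shows the orange scraper in the nearest well, around (320,245). I'll zoom in.

```bash
python3 - <<'E'
import cv2,numpy as np
t=cv2.imread("pics/top0.png");s=cv2.imread("pics/side0.png")
a=cv2.resize(t[195:295,225:425],None,fx=4,fy=4,interpolation=cv2.INTER_CUBIC)
cv2.imwrite("pics/topc.png",a)
b=cv2.resize(s[165:290,240:380],None,fx=4.5,fy=4.5,interpolation=cv2.INTER_CUBIC)
cv2.imwrite("pics/sidec.png",b)
E
```

```text
(no output)
```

View pics/topc.png

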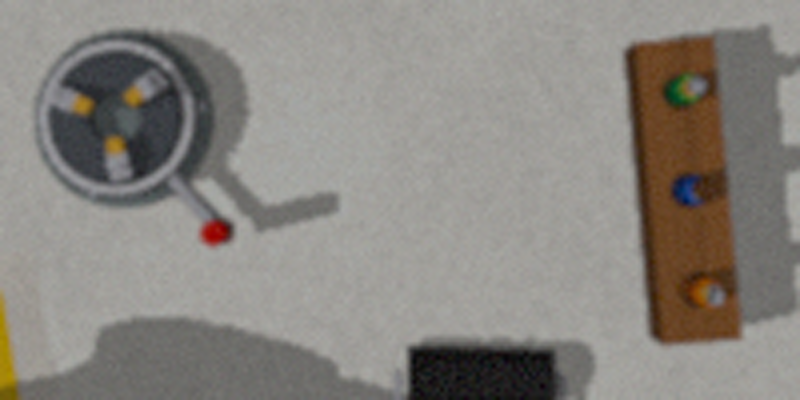

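View pics/sidec.png

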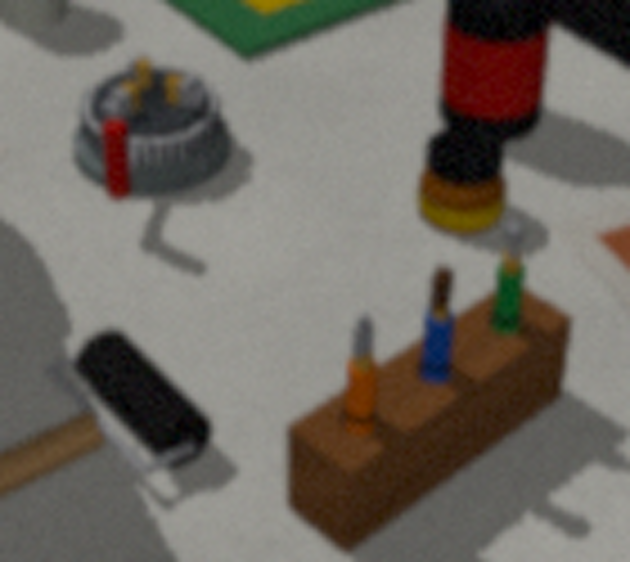

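The crops confirm it: in the top crop the orange tool is at (707,292), the knob at (215,232) and the chuck ring is centred at about (120,118). Next I'll fit positions from colour silhouettes in both views.

```bash
cat >h.py <<'E'
import cv2,numpy as np
from scipy.optimize import least_squares
from bench import *
def proj(n,X):
    c=get_calibration(n);P=np.atleast_2d(X)@c["R"].T+c["t"]
    return np.c_[c["fx"]*P[:,0]/P[:,2]+c["cx"],c["fy"]*P[:,1]/P[:,2]+c["cy"]]
def blob(img,box,hr,smin=130,vmin=60):
    u0,v0,u1,v1=box;h=cv2.cvtColor(img[v0:v1,u0:u1],cv2.COLOR_BGR2HSV).astype(int)
    d=(h[...,0]-hr[0])%180<=(hr[1]-hr[0])%180
    m=d&(h[...,1]>smin)&(h[...,2]>vmin)
    v,u=np.nonzero(m);return np.array([u.mean()+u0,v.mean()+v0]),m.sum(),(u.min()+u0,u.max()+u0,v.min()+v0,v.max()+v0)
def cyl(n,x,y,r,z0,z1):
    a=np.linspace(0,2*np.pi,40,endpoint=False)
    P=np.vstack([np.c_[x+r*np.cos(a),y+r*np.sin(a),0*a+z] for z in(z0,z1)])
    h=cv2.convexHull(proj(n,P).astype(np.float32));m=cv2.moments(h);return np.array([m['m10'],m['m01']])/m['m00'],m['m00']
def fit(obs,r,z0,z1,x0):
    f=lambda p:np.concatenate([cyl(n,*p,r,z0,z1)[0]-o for n,o in obs.items()])
    s=least_squares(f,x0,diff_step=1e-3);return s.x,s.fun
E
python3 - <<'E'
from h import *
t=cv2.imread("pics/top0.png");s=cv2.imread("pics/side0.png")
B={"orange":((390,255,415,280),(300,230,335,264),(5,16),.009,.07,.114),
"blue":((385,230,408,254),(330,225,345,252),(105,130),.009,.07,.114),
"green":((385,205,408,227),(346,218,360,242),(45,80),.009,.07,.114),
"knob":((268,245,288,262),(258,185,272,212),(172,8),.009,.04,.095)}
for k,(bt,bs,hr,r,z0,z1) in B.items():
    a=blob(t,bt,hr);b=blob(s,bs,hr)
    for o in({"top":a[0],"side":b[0]},{"top":a[0]},{"side":b[0]}):
        p,e=fit(o,r,z0,z1,[.5,0]); print(k,list(o),p.round(4),e.round(2))
    print(a,b,[cyl(n,*p,r,z0,z1)[1] for n in("top","side")])
# chuck: ring brightness in the top view
c=t[200:252,230:284];g=cv2.cvtColor(c,cv2.COLOR_BGR2GRAY);
def ring(p):
    a=np.linspace(0,2*np.pi,180);out=0
    for rr in(.0455,.048,.0505):
        uv=proj("top",np.c_[p[0]+rr*np.cos(a),p[1]+rr*np.sin(a),0*a+.044]).astype(np.float32)
        out+=cv2.remap(t.mean(2).astype(np.float32),uv[None,:,0],uv[None,:,1],cv2.INTER_LINEAR).mean()
    return -out
from scipy.optimize import brute,fmin
print("chuck",brute(ring,((.48,.58),(.08,.18)),Ns=60,finish=fmin))
E
```

```text
orange ['top', 'side'] [ 0.4477 -0.2071] [ 2.51  0.25 -1.36 -3.1 ]
orange ['top'] [ 0.4482 -0.2006] [ 0. -0.]
orange ['side'] [ 0.4432 -0.2182] [0. 0.]
(array([398.37259615, 266.93028846]), np.int64(416), (np.int64(390), np.int64(408), np.int64(255), np.int64(279))) (array([322.14690722, 255.19329897]), np.int64(388), (np.int64(305), np.int64(334), np.int64(242), np.int64(263))) [60.8914727489464, 111.369415192632]
blue ['top', 'side'] [ 0.5103 -0.197 ] [ 1.14  0.53 -0.29 -1.92]
blue ['top'] [ 0.5116 -0.1941] [0. 0.]
blue ['side'] [ 0.5059 -0.2034] [0. 0.]
(array([396.        , 242.13043478]), np.int64(23), (np.int64(394), np.int64(398), np.int64(239), np.int64(245))) (array([336.6       , 242.33333333]), np.int64(60), (np.int64(334), np.int64(339), np.int64(236), np.int64(249))) [57.46317545813508, 104.12959024077281]
green ['top', 'side'] [ 0.575  -0.1908] [ 0.44  0.02 -0.27 -0.57]
green ['top'] [ 0.575  -0.1896] [-0. -0.]
green ['side'] [ 0.5739 -0.193 ] [-0.  0.]
(array([394.42105263, 217.57894737]), np.int64(19), (np.int64(393), np.int64(397), np.int64(214), np.int64(220))) (arr
[... 312 characters left out ...]
52.51612903]), np.int64(31), (np.int64(275), np.int64(281), np.int64(250), np.int64(255))) (array([265.4, 199.4]), np.int64(80), (np.int64(263), np.int64(268), np.int64(192), np.int64(208))) [51.38918235478923, 91.93086071964353]Traceback (most recent call last):
  File "<stdin>", line 21, in <module>
    Jout = np.array(list(mapper(wrapped_func, grid)))
                    ~~~~^^^^^^^^^^^^^^^^^^^^^^^^^^^^
    return self.f(np.asarray(x).flatten(), *self.args)
           ~~~~~~^^^^^^^^^^^^^^^^^^^^^^^^^^^^^^^^^^^^^
  File "<stdin>", line 17, in ring
  File "h.py", line 5, in proj
    c=get_calibration(n);P=np.atleast_2d(X)@c["R"].T+c["t"]
ValueError: time passes only in moves, steps and waits
```

```bash
python3 - <<'E'
import re
s=open('h.py').read()
s=s.replace("def proj(n,X):\n    c=get_calibration(n);","CAL={n:get_calibration(n) for n in('top','side')}\ndef proj(n,X):\n    c=CAL[n];")
open('h.py','w').write(s)
E
python3 - <<'E'
from h import *
t=cv2.imread("pics/top0.png");s=cv2.imread("pics/side0.png")
for v in(130,150,165):
    a=blob(t,(390,255,415,280),(5,18),150,v);b=blob(s,(312,238,328,264),(5,18),150,v)
    print(v,a,b)
    for o in({"top":a[0],"side":b[0]},{"top":a[0]},{"side":b[0]}):
        p,e=fit(o,.009,.07,.114,[.45,-.2]); print(list(o),p.round(4),e.round(2))
gg={n:cv2.GaussianBlur(i,(0,0),.6).mean(2).astype(np.float32) for n,i in(("top",t),("side",s))}
a=np.linspace(0,2*np.pi,180)
from scipy.optimize import brute,fmin
def samp(n,p,r,z):
    uv=proj(n,np.c_[p[0]+r*np.cos(a),p[1]+r*np.sin(a),0*a+z]).astype(np.float32)
    return np.median(cv2.remap(gg[n],uv[None,:,0],uv[None,:,1],cv2.INTER_LINEAR))
f1=lambda p:-(samp("top",p,.049,.044)-samp("top",p,.041,.05)*.5-samp("top",p,.058,.015)*.5)
f2=lambda p:-(samp("top",p,.066,.0)-samp("top",p,.058,.015))   # foot edge
for f in(f1,f2,lambda p:f1(p)+f2(p)): print("chuck",brute(f,((.5,.58),(.1,.17)),Ns=57,finish=fmin,full_output=True)[:2])
E
```

```text
130 (array([399.75 , 267.875]), np.int64(8), (np.int64(399), np.int64(401), np.int64(265), np.int64(270))) (array([318. , 246.5]), np.int64(2), (np.int64(318), np.int64(318), np.int64(246), np.int64(247)))
['top', 'side'] [ 0.4481 -0.198 ] [-2.38 -0.92  0.75  3.63]
['top'] [ 0.4459 -0.2041] [-0. -0.]
['side'] [ 0.4553 -0.1859] [0. 0.]h.py:12: RuntimeWarning: Mean of empty slice.
  v,u=np.nonzero(m);return np.array([u.mean()+u0,v.mean()+v0]),m.sum(),(u.min()+u0,u.max()+u0,v.min()+v0,v.max()+v0)
  ret = ret.dtype.type(ret / rcount)
Traceback (most recent call last):
  File "h.py", line 12, in blob
    v,u=np.nonzero(m);return np.array([u.mean()+u0,v.mean()+v0]),m.sum(),(u.min()+u0,u.max()+u0,v.min()+v0,v.max()+v0)
                                                                          ~~~~~^^
ValueError: zero-size array to reduction operation minimum which has no identity
```

```bash
cat > m.py <<'E'
from h import *
t=cv2.imread("pics/top0.png");s=cv2.imread("pics/side0.png")
for v in(85,95,105,115):
  try:
    a=blob(t,(390,255,415,280),(5,18),140,v);b=blob(s,(312,238,328,264),(5,18),140,v)
    print(v,a[0],a[1],b[0],b[1:])
    for o in({"top":a[0],"side":b[0]},{"top":a[0]},{"side":b[0]}):
        p,e=fit(o,.009,.07,.114,[.45,-.2]); print(list(o),p.round(4),e.round(2))
  except ValueError: pass
gg={n:cv2.GaussianBlur(i,(0,0),.6).mean(2).astype(np.float32) for n,i in(("top",t),("side",s))}
a=np.linspace(0,2*np.pi,180)
from scipy.optimize import brute,fmin
def samp(n,p,r,z):
    uv=proj(n,np.c_[p[0]+r*np.cos(a),p[1]+r*np.sin(a),0*a+z]).astype(np.float32)
    return np.mean(cv2.remap(gg[n],uv[None,:,0],uv[None,:,1],cv2.INTER_LINEAR))
f1=lambda p:-(samp("top",p,.049,.044)-samp("top",p,.041,.05)*.5-samp("top",p,.058,.015)*.5)
f2=lambda p:-(samp("top",p,.066,.0)-samp("top",p,.058,.015))   # foot edge
for f in(f1,f2,lambda p:f1(p)+f2(p)): print("chuck",brute(f,((.5,.58),(.1,.17)),Ns=57,finish=fmin,full_output=True)[:2])
f=lambda p:np.r_[[samp('top',p,r,.05) for r in (.006,)]]
E
python3 m.py
python3 - <<'E'
import cv2
t=cv2.imread("pics/top0.png");print(t[262:274,395:408,2]);s=cv2.imread("pics/side0.png");print(s[240:264:2,312:330,2])
E
```

```text
85 [397.99468085 266.99202128] 376 [320.00537634 254.33333333] (np.int64(186), (np.int64(312), np.int64(327), np.int64(244), np.int64(263)))
['top', 'side'] [ 0.4461 -0.2039] [ 1.68  0.77 -0.42 -2.65]
['top'] [ 0.448  -0.1996] [-0.  0.]
['side'] [ 0.4407 -0.2123] [-0. -0.]
95 [398.04899135 266.96829971] 347 [319.6025641  252.33333333] (np.int64(78), (np.int64(312), np.int64(326), np.int64(245), np.int64(263)))
['top', 'side'] [ 0.4472 -0.2018] [ 0.8   0.36 -0.21 -1.26]
['top'] [ 0.4481 -0.1998] [ 0. -0.]
['side'] [ 0.4446 -0.2059] [0. 0.]
105 [399.29655172 265.96551724] 145 [319.34693878 251.3877551 ] (np.int64(49), (np.int64(317), np.int64(322), np.int64(245), np.int64(260)))
['top', 'side'] [ 0.4489 -0.2025] [-0.2   0.71  0.7  -0.45]
['top'] [ 0.4507 -0.203 ] [0. 0.]
['side'] [ 0.4463 -0.2027] [-0. -0.]
115 [399.89473684 267.68421053] 19 [318.625 247.25 ] (np.int64(8), (np.int64(318), np.int64(320), np.int64(245), np.int64(249)))
['top', 'side'] [ 0.4484 -0.1994] [-1.99 -0.85  0.55  3.11]
['top'] [ 0.4463 -0.2045] [0. 0.]
['side'] [ 0.4548 -0.1892] [ 0. -0.]
chuck (array([0.5346151
[... 1054 characters left out ...]
141 139 126 113 102  96]
 [148 149 150 145 149 141 131 115 106  95  94 104 107 102  98  94  93  92]
 [148 151 147 151 143 125 121 128 119 110 107  98  91  91  91  91  89  90]
 [151 146 146 143 134 117 114 111 115 112 105  95  93  91  90  89  87  92]
 [141 134 131 115 104 106 109 114 111 111 105  91  92  92  94  94  92  89]
 [117 101  95  94  92 105 114 111 113 108 101  88  89  92  91  89  87  93]
 [ 90  91  94  83  72  89 101 109 110 102  86  74  85  89  89  92  92  95]
 [ 91  90  88  74  74  80  79  70  70  70  67  59  63  77  82  88  96  95]
 [ 90  88  92  86  87  97 107 107 108  97  86  66  60  59  61  64  72  81]
 [ 91  92  93  92  92  94  96  97  93  85  79  73  67  61  60  60  61  61]]
```

```bash
cat > b.py <<'E'
from h import *
def back(n,u,v,z):
    c=CAL[n];d=c["R"].T@np.array([(u-c["cx"])/c["fx"],(v-c["cy"])/c["fy"],1]);C=-c["R"].T@c["t"]
    return (C+d*(z-C[2])/d[2])[:2]
E
python3 - <<'E'
from b import *
t=cv2.imread("pics/top0.png");s=cv2.imread("pics/side0.png")
F=lambda x,y:((x+.5)/4-.5+225,(y+.5)/4-.5+195)
G=lambda x,y:((x+.5)/4.5-.5+240,(y+.5)/4.5-.5+165)
k=np.array([.4777,.1117])
for nm,p in {"ring":(120.5,119.5,.044),"pads":(111.3,115,.069),"bore":(124,120,.04)}.items():
    c=back("top",*F(*p[:2]),p[2]);print(nm,c.round(4),np.linalg.norm(c-k).round(4))
for p in((143,68),(173,85),(130,95)):print("side pad",back("side",*G(*p),.065).round(4))
for p in((83,103),(135,97),(116,145)):print("top pad",back("top",*F(*p),.069).round(4))
print("bottle",back("top",303,146,0),"jar",back("top",331,176,.03),"brayer",back("top",346,290,.03))
# yellow in both
for n,i,bx in(("top",t,(240,208,272,238)),("side",s,(260,175,285,192))):
    print(n,blob(i,bx,(10,30),90,60))
# circle search on gradient, top view
g=cv2.GaussianBlur(t.mean(2).astype(np.float32),(0,0),.7);a=np.linspace(0,2*np.pi,240)
def samp(p,r,z):
    uv=proj("top",np.c_[p[0]+r*np.cos(a),p[1]+r*np.sin(a),0*a+z]).astype(np.float32)
    return cv2.remap(g,uv[None,:,0],uv[None,:,1],cv2.INTER_LINEAR)[0]
X=[(np.median(samp((x,y),.0475,.044))+np.median(samp((x,y),.050,.044))-np.median(samp((x,y),.042,.05))-np.median(samp((x,y),.057,.02)),x,y) for x in np.arange(.52,.57,.001) for y in np.arange(.11,.16,.001)]
X.sort();print(np.array(X[-8:]).round(4))
E
```

```text
ring [0.5518 0.1804] 0.101
pads [0.554  0.1827] 0.1042
bore [0.5516 0.1786] 0.0997
side pad [0.5587 0.2028]
side pad [0.5639 0.1687]
side pad [0.53   0.1766]
top pad [0.5616 0.2018]
top pad [0.5662 0.1673]
top pad [0.5341 0.179 ]
bottle [0.77829125 0.05647896] jar [ 0.68968883 -0.02409993] brayer [ 0.37985896 -0.06989689]
top (array([251.75757576, 223.51515152]), np.int64(66), (np.int64(243), np.int64(260), np.int64(217), np.int64(233)))
side (array([273.19642857, 183.125     ]), np.int64(56), (np.int64(267), np.int64(279), np.int64(178), np.int64(188)))
[[20.7767  0.567   0.117 ]
 [21.4381  0.567   0.118 ]
 [21.4415  0.569   0.121 ]
 [21.6007  0.568   0.118 ]
 [21.9238  0.567   0.119 ]
 [22.2896  0.568   0.12  ]
 [22.7339  0.568   0.119 ]
 [24.1656  0.569   0.12  ]]
```

```bash
python3 - <<'E'
from b import *
t=cv2.imread("pics/top0.png");g=cv2.GaussianBlur(t.mean(2).astype(np.float32),(0,0),.7);a=np.linspace(0,2*np.pi,240)
def samp(p,r,z):
    uv=proj("top",np.c_[p[0]+r*np.cos(a),p[1]+r*np.sin(a),0*a+z]).astype(np.float32)
    return np.median(cv2.remap(g,uv[None,:,0],uv[None,:,1],cv2.INTER_LINEAR)[0])
def top(f):
    X=sorted([(f((x,y)),x,y) for x in np.arange(.53,.575,.001) for y in np.arange(.16,.205,.001)])[-12:];print(np.mean(X,0).round(4),np.std(X,0).round(4))
top(lambda p:samp(p,.048,.044)+samp(p,.0505,.044)-samp(p,.042,.05)-samp(p,.057,.02))
top(lambda p:samp(p,.066,0)-samp(p,.059,.012))
s=read_state();from scipy.spatial.transform import Rotation as R
print(R.from_quat(s['eef_rot']).as_matrix().round(4),s['ee_pos'])
E
```

```text
[79.902   0.5537  0.1831] [1.6327e+00 8.0000e-04 1.2000e-03]
[44.9428  0.5543  0.1875] [1.0828e+00 6.0000e-04 1.8000e-03]
[[-9.258e-01  3.781e-01 -4.000e-04]
 [ 3.781e-01  9.258e-01 -1.200e-03]
 [-1.000e-04 -1.200e-03 -1.000e+00]] [0.23621989 0.57827647 0.22185692]
```

```bash
cat > d.py <<'E'
import sys
from b import *
from scipy.spatial.transform import Rotation as R
def delta(x,y,z,yaw,pos=None,yaw0=None):
    s=read_state();M=R.from_quat(s['eef_rot']).as_matrix()
    y0=np.degrees(np.arctan2(M[1,1],M[0,1])) if yaw0 is None else yaw0
    p=s['ee_pos'] if pos is None else pos
    d=M.T@(np.array([x,y,z])-p)/.25
    print("t",s['time'],"yaw",round(y0,1),"dp",d.round(4),"spin",round(((y0-yaw+180)%360-180)/180,4),"F",np.round(s['ft_force'],1),"w",s['width'],"q",np.round(s['joint_positions'],2))
if __name__=="__main__": delta(*map(float,sys.argv[1:5]))
E
python3 d.py .44 .40 .26 95.4
```

```text
t 0.1 yaw 67.8 dp [-1.0243 -0.3521 -0.1521] spin -0.1534 F [ 0.4 -1.   0.2] w 0.0871404194888381 q [-1.21  0.33 -0.06  1.46  0.02  1.35 -0.09]
```

Request:
{"fn": "carry_out", "kwargs": {
  "deltas": [
    {"hand": 87, "dp": [0, 0, -0.15], "spin": 0},
    {"hand": 60, "dp": [-1, -0.35, -0.15], "spin": -0.153},
    {"hand": 60, "dp": [-1, -0.35, -0.15], "spin": -0.153},
    {"hand": 60, "dp": [-1, -0.35, -0.15], "spin": -0.153},
    {"hand": 60, "dp": [-1, -0.35, -0.15], "spin": -0.153},
    {"hand": 60, "dp": [-1, -0.35, -0.15], "spin": -0.153},
    {"hand": 60, "dp": [-1, -0.35, -0.15], "spin": -0.153},
    {"hand": 60, "dp": [-1, -0.35, -0.15], "spin": -0.153},
    {"hand": 60, "dp": [-1, -0.35, -0.15], "spin": -0.153},
    {"hand": 60, "dp": [-1, -0.35, -0.15], "spin": -0.153}
  ]
}}

```text
time: 1.1
ee_pos: [0.4334, 0.4042, 0.2598]
eef_rot: [-0.047, 0.999, 0.0, -0.0]
ft_force: [-0.5, 0.5, 0.5]
width: 0.0602
grip_force: 0.0
```

```bash
python3 d.py .48 .15 .26 95.4
```

```text
t 1.1 yaw 95.4 dp [-0.089  -1.03   -0.0011] spin 0.0002 F [-0.5  0.5  0.5] w 0.06024586281813252 q [-0.85  0.24  0.03  1.5  -0.01  1.4   0.84]
```

Request:
{"fn": "carry_out", "kwargs": {
  "deltas": [
    {"hand": 60, "dp": [-0.1, -1, 0], "spin": 0},
    {"hand": 60, "dp": [-0.1, -1, 0], "spin": 0},
    {"hand": 60, "dp": [-0.1, -1, 0], "spin": 0},
    {"hand": 60, "dp": [-0.1, -1, 0], "spin": 0},
    {"hand": 60, "dp": [-0.1, -1, 0], "spin": 0},
    {"hand": 60, "dp": [-0.1, -1, 0], "spin": 0},
    {"hand": 60, "dp": [-0.1, -1, 0], "spin": 0}
  ]
}}

```text
time: 1.8
ee_pos: [0.4826, 0.1566, 0.2603]
eef_rot: [-0.046, 0.999, 0.0, 0.0]
ft_force: [-0.2, 0.4, 1.3]
width: 0.0604
grip_force: 0.0
```

```bash
python3 d.py .46 -.10 .24 95.4
```

```text
t 1.8 yaw 95.3 dp [ 0.1846 -1.0139  0.0804] spin -0.0006 F [-0.2  0.4  1.3] w 0.0603818709380354 q [-0.59  0.05  0.19  1.72 -0.01  1.38  1.27]
```

Request:
{"fn": "carry_out", "kwargs": {
  "deltas": [
    {"hand": 60, "dp": [0.18, -1, 0.08], "spin": 0},
    {"hand": 60, "dp": [0.18, -1, 0.08], "spin": 0},
    {"hand": 60, "dp": [0.18, -1, 0.08], "spin": 0},
    {"hand": 60, "dp": [0.18, -1, 0.08], "spin": 0},
    {"hand": 60, "dp": [0.18, -1, 0.08], "spin": 0},
    {"hand": 60, "dp": [0.18, -1, 0.08], "spin": 0},
    {"hand": 60, "dp": [0.18, -1, 0.08], "spin": 0}
  ]
}}

```text
time: 2.5
ee_pos: [0.4614, -0.0957, 0.24]
eef_rot: [-0.047, 0.999, 0.0, -0.0]
ft_force: [-0.4, 0.7, -0.0]
width: 0.0599
grip_force: 0.0
```

```bash
python3 d.py .446 -.203 .20 95.4
```

```text
t 2.5 yaw 95.3 dp [ 0.1014 -0.4215  0.1598] spin -0.0003 F [-0.4  0.7 -0. ] w 0.05989491735586563 q [-0.34 -0.04  0.44  1.84  0.02  1.34  1.76]
```

Request:
{"fn": "carry_out", "kwargs": {
  "deltas": [
    {"hand": 60, "dp": [0.1, -0.42, 0.16], "spin": 0},
    {"hand": 60, "dp": [0.1, -0.42, 0.16], "spin": 0},
    {"hand": 60, "dp": [0.1, -0.42, 0.16], "spin": 0},
    {"hand": 60, "dp": [0.1, -0.42, 0.16], "spin": 0},
    {"hand": 60, "dp": [0.1, -0.42, 0.16], "spin": 0}
  ]
}}

```text
time: 3.0
ee_pos: [0.4472, -0.2008, 0.2001]
eef_rot: [-0.048, 0.999, 0.0, -0.0]
ft_force: [0.2, 0.2, -0.9]
width: 0.0603
grip_force: 0.0
```

```bash
python3 d.py .446 -.203 .086 95.4; python3 - <<'E'
from b import *
t=camera("top")[:,:,::-1];s=camera("side")[:,:,::-1]
a=cv2.resize(s[165:290,270:390],(576,600),interpolation=cv2.INTER_CUBIC)
cv2.imwrite("pics/p1.png",a)
E
```

```text
t 3.0 yaw 95.5 dp [ 0.0057 -0.0087  0.4562] spin 0.0007 F [ 0.2  0.2 -0.9] w 0.060287030647715165 q [-0.22  0.03  0.57  1.87 -0.02  1.25  2.02]
```

View pics/p1.png

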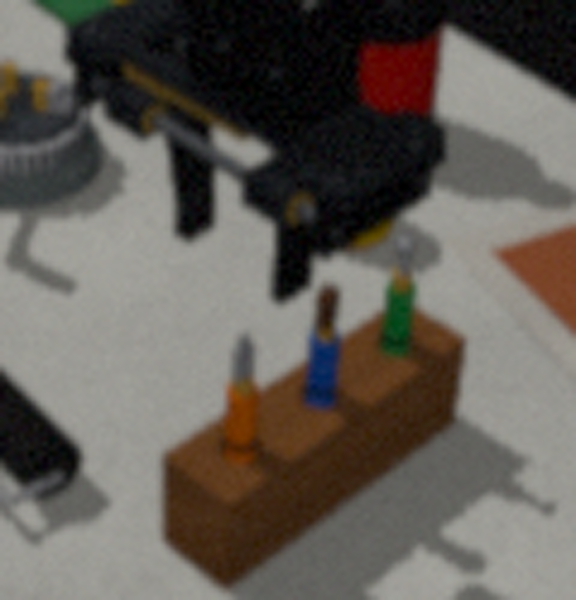

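The fingers, with tips at crop (195,232) and (290,295), straddle the scraper at (243,340). The gripper is centred and clear of the blue tool, so I'll descend and grip.

Request:
{"fn": "carry_out", "kwargs": {
  "deltas": [
    {"hand": 60, "dp": [0.006, -0.008, 0.15], "spin": 0},
    {"hand": 60, "dp": [0.006, -0.008, 0.3], "spin": 0},
    {"hand": 60, "dp": [0.006, -0.008, 0.4], "spin": 0},
    {"hand": 60, "dp": [0.006, -0.008, 0.454], "spin": 0},
    {"hand": 60, "dp": [0.006, -0.008, 0.454], "spin": 0},
    {"hand": 60, "dp": [0.006, -0.008, 0.454], "spin": 0},
    {"hand": 10, "dp": [0.006, -0.008, 0.454], "spin": 0},
    {"hand": 10, "dp": [0.006, -0.008, 0.454], "spin": 0},
    {"hand": 10, "dp": [0.006, -0.008, 0.454], "spin": 0},
    {"hand": 10, "dp": [0.006, -0.008, 0.454], "spin": 0},
    {"hand": 10, "dp": [0.006, -0.008, 0.454], "spin": 0},
    {"hand": 10, "dp": [0.006, -0.008, 0.454], "spin": 0},
    {"hand": 10, "dp": [0.006, -0.008, 0.454], "spin": 0},
    {"hand": 10, "dp": [0.006, -0.008, 0.454], "spin": 0}
  ],
  "force": 25
}}

```text
time: 4.5
ee_pos: [0.4447, -0.2055, 0.0865]
eef_rot: [-0.046, 0.999, 0.0, -0.0]
ft_force: [0.5, 0.2, 0.5]
width: 0.0173
grip_force: 25.0
```

```bash
python3 d.py .446 -.203 .23 95.4
```

```text
t 4.5 yaw 95.3 dp [-0.0062  0.0097 -0.574 ] spin -0.0004 F [0.5 0.2 0.5] w 0.0173347864713034 q [-0.19  0.17  0.58  2.   -0.11  1.    2.11]
```

Request:
{"fn": "carry_out", "kwargs": {
  "deltas": [
    {"hand": 10, "dp": [0, 0, -0.1], "spin": 0},
    {"hand": 10, "dp": [0, 0, -0.2], "spin": 0},
    {"hand": 10, "dp": [0, 0, -0.3], "spin": 0},
    {"hand": 10, "dp": [0, 0, -0.4], "spin": 0},
    {"hand": 10, "dp": [0, 0, -0.5], "spin": 0},
    {"hand": 10, "dp": [0, 0, -0.56], "spin": 0},
    {"hand": 10, "dp": [0, 0, -0.56], "spin": 0},
    {"hand": 10, "dp": [0, 0, -0.56], "spin": 0}
  ]
}}

```text
time: 5.3
ee_pos: [0.4444, -0.2055, 0.2258]
eef_rot: [-0.046, 0.999, 0.0, -0.0]
ft_force: [0.1, 0.0, -1.3]
width: 0.0172
grip_force: 25.0
```

```bash
python3 d.py .50 .01 .225 95.4
```

```text
t 5.3 yaw 95.3 dp [-0.3013  0.8377  0.0033] spin -0.0004 F [ 0.1  0.  -1.3] w 0.017204792477743938 q [-0.23  0.01  0.58  1.83 -0.01  1.3   2.02]
```

Request:
{"fn": "carry_out", "kwargs": {
  "deltas": [
    {"hand": 10, "dp": [-0.06, 0.16, 0], "spin": 0},
    {"hand": 10, "dp": [-0.12, 0.32, 0], "spin": 0},
    {"hand": 10, "dp": [-0.18, 0.48, 0], "spin": 0},
    {"hand": 10, "dp": [-0.24, 0.64, 0], "spin": 0},
    {"hand": 10, "dp": [-0.3, 0.8, 0], "spin": 0},
    {"hand": 10, "dp": [-0.3, 0.84, 0], "spin": 0},
    {"hand": 10, "dp": [-0.3, 0.84, 0], "spin": 0}
  ]
}}

```text
time: 6.0
ee_pos: [0.4992, 0.0121, 0.2249]
eef_rot: [-0.048, 0.999, -0.0, -0.001]
ft_force: [0.3, -0.2, -2.5]
width: 0.0173
grip_force: 25.0
```

```bash
python3 d.py .5535 .183 .2 95.4
```

```text
t 6.0 yaw 95.5 dp [-0.2824  0.6597  0.0987] spin 0.0007 F [ 0.3 -0.2 -2.5] w 0.017297170634734908 q [-0.46  0.04  0.36  1.8  -0.02  1.31  1.57]
```

Request:
{"fn": "carry_out", "kwargs": {
  "deltas": [
    {"hand": 10, "dp": [-0.07, 0.16, 0], "spin": 0},
    {"hand": 10, "dp": [-0.14, 0.32, 0], "spin": 0},
    {"hand": 10, "dp": [-0.21, 0.48, 0], "spin": 0},
    {"hand": 10, "dp": [-0.28, 0.62, 0.05], "spin": 0},
    {"hand": 10, "dp": [-0.28, 0.66, 0.1], "spin": 0},
    {"hand": 10, "dp": [-0.28, 0.66, 0.1], "spin": 0},
    {"hand": 10, "dp": [-0.28, 0.66, 0.1], "spin": 0},
    {"hand": 10, "dp": [-0.28, 0.66, 0.1], "spin": 0}
  ]
}}

```text
time: 6.8
ee_pos: [0.5548, 0.1786, 0.2024]
eef_rot: [-0.045, 0.999, -0.0, 0.001]
ft_force: [1.6, 0.5, -1.8]
width: 0.0172
grip_force: 25.0
```

```bash
python3 d.py .5535 .183 .113 95.4; python3 - <<'E'
from b import *
t=camera("top")[:,:,::-1];s=camera("side")[:,:,::-1]
cv2.imwrite("pics/s2f.png",s)
p=proj("side",[[.5535,.183,.05],[.5535,.183,.12],[.5535,.183,.07],[.5535,.183,.20]]);print(p, (p-[240,130])*6)
cv2.imwrite("pics/p2.png",cv2.resize(s[130:220,240:340],(600,540),interpolation=cv2.INTER_CUBIC))
E
```

```text
t 6.8 yaw 95.1 dp [0.0041 0.018  0.3574] spin -0.0015 F [ 1.6  0.5 -1.8] w 0.017231727240782074 q [-0.6   0.25  0.25  1.62 -0.06  1.28  1.32]
[[273.44298413 186.288739  ]
 [272.50555379 168.9860541 ]
 [273.18128008 181.45831854]
 [271.3559473  147.76711333]] [[200.65790479 337.732434  ]
 [195.03332275 233.9163246 ]
 [199.0876805  308.74991121]
 [188.13568381 106.60267998]]
```

View pics/p2.png

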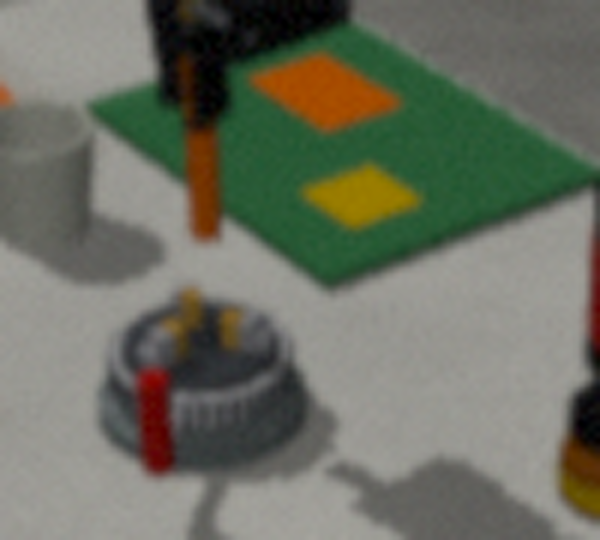

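The handle's bottom is at crop (205,237), about 4 mm towards -y from the chuck axis, which matches the measured TCP offset. The tool is vertical and the pads are centred on my chuck estimate. I'll correct the offset and lower part way.

```bash
python3 d.py .5535 .183 .155 95.4
```

```text
t 6.9 yaw 95.2 dp [0.004  0.0143 0.1899] spin -0.0012 F [-0.2  0.9 -2.1] w 0.017578905091629727 q [-0.6   0.25  0.25  1.62 -0.06  1.28  1.32]
```

Request:
{"fn": "carry_out", "kwargs": {
  "deltas": [
    {"hand": 10, "dp": [0, 0, 0.06], "spin": 0},
    {"hand": 10, "dp": [0, 0, 0.12], "spin": 0},
    {"hand": 10, "dp": [0, 0, 0.16], "spin": 0},
    {"hand": 10, "dp": [0, 0, 0.16], "spin": 0},
    {"hand": 10, "dp": [0, 0, 0.16], "spin": 0},
    {"hand": 10, "dp": [0, 0, 0.16], "spin": 0}
  ]
}}

```text
time: 7.5
ee_pos: [0.5546, 0.1814, 0.162]
eef_rot: [-0.046, 0.999, 0.0, 0.0]
ft_force: [0.4, -0.8, -1.8]
width: 0.0173
grip_force: 25.0
```

```bash
python3 d.py .5535 .183 .112 95.4
```

```text
t 7.5 yaw 95.3 dp [0.0038 0.0069 0.1999] spin -0.0004 F [ 0.4 -0.8 -1.8] w 0.01732712391926182 q [-0.6   0.28  0.25  1.67 -0.07  1.2   1.33]
```

Request:
{"fn": "carry_out", "kwargs": {
  "deltas": [
    {"hand": 10, "dp": [0.004, 0.006, 0.04], "spin": 0},
    {"hand": 10, "dp": [0.004, 0.006, 0.07], "spin": 0},
    {"hand": 10, "dp": [0.004, 0.006, 0.1], "spin": 0},
    {"hand": 10, "dp": [0.004, 0.006, 0.13], "spin": 0},
    {"hand": 10, "dp": [0.004, 0.006, 0.15], "spin": 0},
    {"hand": 10, "dp": [0.004, 0.006, 0.17], "spin": 0},
    {"hand": 10, "dp": [0.004, 0.006, 0.18], "spin": 0},
    {"hand": 10, "dp": [0.004, 0.006, 0.18], "spin": 0},
    {"hand": 10, "dp": [0.004, 0.006, 0.18], "spin": 0}
  ]
}}

```text
time: 8.4
ee_pos: [0.5533, 0.1826, 0.1168]
eef_rot: [-0.046, 0.999, 0.0, 0.0]
ft_force: [0.0, -0.1, -1.1]
width: 0.0172
grip_force: 25.0
```

```bash
python3 d.py .5535 .183 .110 95.4; python3 - <<'E'
from b import *
s=camera("side")[:,:,::-1]
cv2.imwrite("pics/p3.png",cv2.resize(s[150:215,240:320],(640,520),interpolation=cv2.INTER_CUBIC))
E
```

```text
t 8.4 yaw 95.3 dp [-0.0009  0.0013  0.027 ] spin -0.0005 F [ 0.  -0.1 -1.1] w 0.017199101366270137 q [-0.6   0.32  0.24  1.72 -0.08  1.11  1.33]
```

View pics/p3.png

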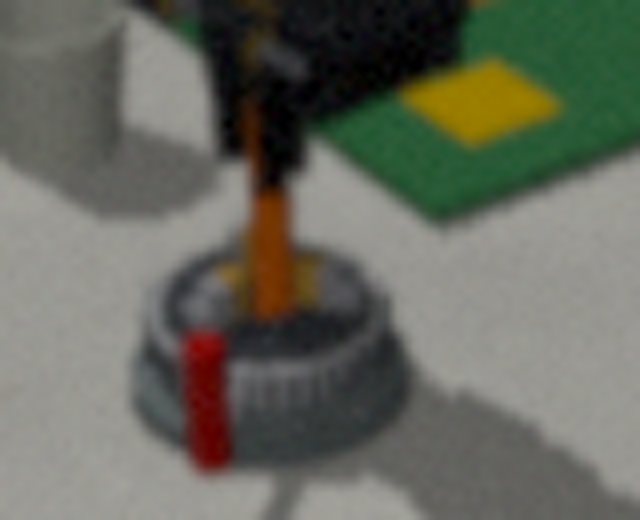

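The handle, at crop (272,250), is now inside the bore between the pads with no contact force. I'll lower it to the floor in small steps.

Request:
{"fn": "carry_out", "kwargs": {
  "deltas": [
    {"hand": 10, "dp": [0, 0, 0.008], "spin": 0},
    {"hand": 10, "dp": [0, 0, 0.014], "spin": 0},
    {"hand": 10, "dp": [0, 0, 0.02], "spin": 0},
    {"hand": 10, "dp": [0, 0, 0.02], "spin": 0},
    {"hand": 10, "dp": [0, 0, 0.02], "spin": 0}
  ]
}}

```text
time: 8.95
ee_pos: [0.5531, 0.1826, 0.1115]
eef_rot: [-0.046, 0.999, 0.0, -0.0]
ft_force: [0.4, 0.4, -2.1]
width: 0.0175
grip_force: 25.0
```

Request:
{"fn": "carry_out", "kwargs": {
  "deltas": [
    {"hand": 10, "dp": [0, 0, 0.004], "spin": 0},
    {"hand": 10, "dp": [0, 0, 0.004], "spin": 0},
    {"hand": 10, "dp": [0, 0, 0.004], "spin": 0}
  ]
}}

```text
time: 9.25
ee_pos: [0.5532, 0.1826, 0.1106]
eef_rot: [-0.046, 0.999, 0.0, 0.0]
ft_force: [-0.4, 0.2, -0.0]
width: 0.0173
grip_force: 25.0
```

Request:
{"fn": "carry_out", "kwargs": {
  "deltas": [
    {"hand": 10, "dp": [0, 0, 0.004], "spin": 0},
    {"hand": 10, "dp": [0, 0, 0.004], "spin": 0},
    {"hand": 10, "dp": [0, 0, 0.004], "spin": 0}
  ]
}}

```text
time: 9.55
ee_pos: [0.5537, 0.1829, 0.1105]
eef_rot: [-0.046, 0.999, 0.0, 0.001]
ft_force: [-1.1, -0.5, 4.9]
width: 0.0172
grip_force: 25.0
```

Request:
{"fn": "carry_out", "kwargs": {
  "deltas": [
    {"hand": 25, "dp": [0, 0, 0], "spin": 0},
    {"hand": 25, "dp": [0, 0, 0], "spin": 0},
    {"hand": 40, "dp": [0, 0, 0], "spin": 0},
    {"hand": 40, "dp": [0, 0, 0], "spin": 0},
    {"hand": 40, "dp": [0, 0, -0.08], "spin": 0},
    {"hand": 40, "dp": [0, 0, -0.18], "spin": 0},
    {"hand": 40, "dp": [0, 0, -0.3], "spin": 0},
    {"hand": 40, "dp": [0, 0, -0.42], "spin": 0},
    {"hand": 40, "dp": [0, 0, -0.46], "spin": 0},
    {"hand": 40, "dp": [0, 0, -0.46], "spin": 0},
    {"hand": 40, "dp": [0, 0, -0.46], "spin": 0}
  ]
}}

```text
time: 10.65
ee_pos: [0.5527, 0.1825, 0.2233]
eef_rot: [-0.046, 0.999, -0.0, -0.001]
ft_force: [-0.0, 0.1, 0.3]
width: 0.0397
grip_force: 0.0
```

```bash
python3 d.py .4775 .111 .22 133.5
```

```text
t 10.65 yaw 95.3 dp [ 0.3258 -0.2568  0.0136] spin -0.2121 F [-0.   0.1  0.3] w 0.03970826209841827 q [-0.61  0.24  0.25  1.59 -0.06  1.32  1.31]
```

Request:
{"fn": "carry_out", "kwargs": {
  "deltas": [
    {"hand": 45, "dp": [0.1, -0.08, 0], "spin": -0.05},
    {"hand": 45, "dp": [0.22, -0.17, 0], "spin": -0.1},
    {"hand": 45, "dp": [0.32, -0.256, 0], "spin": -0.15},
    {"hand": 45, "dp": [0.326, -0.256, 0.01], "spin": -0.2},
    {"hand": 45, "dp": [0.326, -0.256, 0.01], "spin": -0.212},
    {"hand": 45, "dp": [0.326, -0.256, 0.01], "spin": -0.212},
    {"hand": 45, "dp": [0.326, -0.256, 0.01], "spin": -0.212},
    {"hand": 45, "dp": [0.326, -0.256, 0.01], "spin": -0.212}
  ]
}}

```text
time: 11.45
ee_pos: [0.4778, 0.1114, 0.2214]
eef_rot: [-0.37, 0.929, -0.0, -0.001]
ft_force: [-0.8, -0.3, 0.1]
width: 0.0451
grip_force: 0.0
```

```bash
python3 d.py .4778 .1112 .061 133.5; python3 - <<'E'
from b import *
s=camera("side")[:,:,::-1]
cv2.imwrite("pics/p4.png",cv2.resize(s[130:215,230:330],(700,595),interpolation=cv2.INTER_CUBIC))
E
```

```text
t 11.45 yaw 133.4 dp [-2.000e-04 -9.000e-04  6.416e-01] spin -0.0006 F [-0.8 -0.3  0.1] w 0.04512919810850574 q [-0.55  0.03  0.23  1.82 -0.01  1.3   2.01]
```

View pics/p4.png

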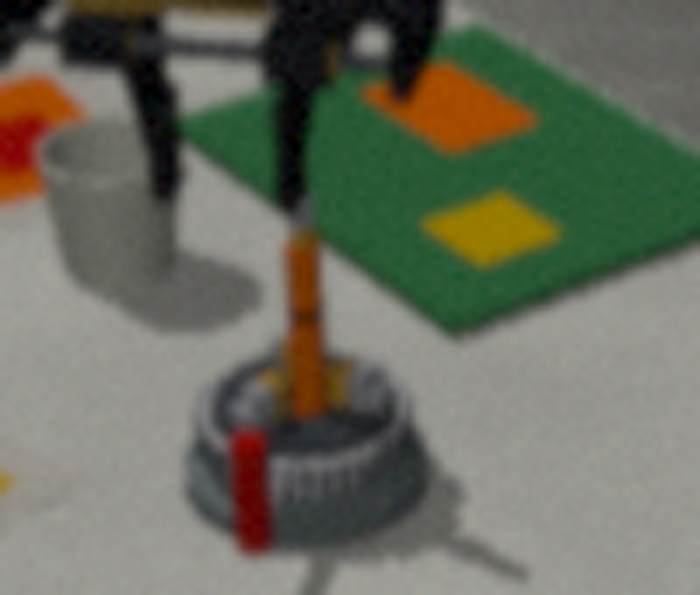

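The scraper stands upright between the pads at crop (305,320), and the fingers straddle the vertical above the knob at (250,490). I'll descend and pinch the knob.

Request:
{"fn": "carry_out", "kwargs": {
  "deltas": [
    {"hand": 45, "dp": [0, 0, 0.15], "spin": 0},
    {"hand": 45, "dp": [0, 0, 0.3], "spin": 0},
    {"hand": 45, "dp": [0, 0, 0.45], "spin": 0},
    {"hand": 45, "dp": [0, 0, 0.56], "spin": 0},
    {"hand": 45, "dp": [0, 0, 0.63], "spin": 0},
    {"hand": 45, "dp": [0, 0, 0.63], "spin": 0},
    {"hand": 45, "dp": [0, 0, 0.63], "spin": 0},
    {"hand": 10, "dp": [0, 0, 0.63], "spin": 0},
    {"hand": 10, "dp": [0, 0, 0.63], "spin": 0},
    {"hand": 10, "dp": [0, 0, 0.63], "spin": 0},
    {"hand": 10, "dp": [0, 0, 0.63], "spin": 0},
    {"hand": 10, "dp": [0, 0, 0.63], "spin": 0}
  ],
  "force": 20
}}

```text
time: 12.7
ee_pos: [0.478, 0.1115, 0.0649]
eef_rot: [-0.37, 0.929, 0.0, 0.0]
ft_force: [-1.0, 0.5, 3.6]
width: 0.0172
grip_force: 20.0
```

```bash
cat > arc.py <<'E'
import sys
from d import *
C=np.array([.5533,.1828]);N=int(sys.argv[1]);st=float(sys.argv[2])
s=read_state();M=R.from_quat(s['eef_rot']).as_matrix();p=s['ee_pos']
v=p[:2]-C;a0=np.arctan2(v[1],v[0]);y0=np.degrees(np.arctan2(M[1,1],M[0,1]))
print("r",np.linalg.norm(v),"ang",np.degrees(a0),"yaw",y0,"F",s['ft_force'],s['width'],"q7",s['joint_positions'][6])
for i in range(1,N+1):
    a=a0-np.radians(st*i);t=C+.105*np.array([np.cos(a),np.sin(a)])
    d=M.T@np.array([*(t-p[:2]),0])/.25;print(i,d[:2].round(3),"spin",round(st*i/180,3))
E
python3 arc.py 8 5
```

```text
r 0.1036781041085698 ang -136.54424500588397 yaw 133.48420305556294 F [-1.04990151  0.51705848  3.63717264] 0.017163688875394968 q7 2.054186681683168
1 [0.004 0.037] spin 0.028
2 [-0.001  0.073] spin 0.056
3 [-0.009  0.109] spin 0.083
4 [-0.02   0.144] spin 0.111
5 [-0.034  0.177] spin 0.139
6 [-0.051  0.21 ] spin 0.167
7 [-0.071  0.241] spin 0.194
8 [-0.093  0.27 ] spin 0.222
```

Request:
{"fn": "carry_out", "kwargs": {
  "deltas": [
    {"hand": 10, "dp": [0.004, 0.037, 0], "spin": 0.028},
    {"hand": 10, "dp": [-0.001, 0.073, 0], "spin": 0.056},
    {"hand": 10, "dp": [-0.009, 0.109, 0], "spin": 0.083},
    {"hand": 10, "dp": [-0.02, 0.144, 0], "spin": 0.111},
    {"hand": 10, "dp": [-0.034, 0.177, 0], "spin": 0.139},
    {"hand": 10, "dp": [-0.051, 0.21, 0], "spin": 0.167},
    {"hand": 10, "dp": [-0.071, 0.241, 0], "spin": 0.194},
    {"hand": 10, "dp": [-0.093, 0.27, 0], "spin": 0.222},
    {"hand": 10, "dp": [-0.093, 0.27, 0], "spin": 0.222}
  ]
}}

```text
time: 13.6
ee_pos: [0.448, 0.1777, 0.0648]
eef_rot: [-0.031, 1.0, 0.0, -0.0]
ft_force: [-3.3, 2.6, 4.5]
width: 0.0173
grip_force: 20.0
```

```bash
python3 arc.py 6 5
```

```text
r 0.10543785758003062 ang -177.23462955221677 yaw 93.4997700241603 F [-3.34373715  2.63859751  4.46378765] 0.017317062121321232 q7 1.2053078071324888
1 [-0.004  0.037] spin 0.028
2 [-0.009  0.073] spin 0.056
3 [-0.017  0.108] spin 0.083
4 [-0.029  0.143] spin 0.111
5 [-0.043  0.177] spin 0.139
6 [-0.061  0.209] spin 0.167
```

Request:
{"fn": "carry_out", "kwargs": {
  "deltas": [
    {"hand": 10, "dp": [-0.002, 0.037, 0], "spin": 0.028},
    {"hand": 10, "dp": [-0.009, 0.073, 0], "spin": 0.056},
    {"hand": 10, "dp": [-0.017, 0.108, 0], "spin": 0.083},
    {"hand": 10, "dp": [-0.029, 0.143, 0], "spin": 0.111},
    {"hand": 10, "dp": [-0.029, 0.143, 0], "spin": 0.111}
  ]
}}

```text
time: 14.1
ee_pos: [0.4517, 0.2142, 0.0648]
eef_rot: [0.143, 0.99, 0.0, -0.002]
ft_force: [-9.4, 5.0, 9.8]
width: 0.0169
grip_force: 20.0
```

```bash
python3 arc.py 6 4
```

```text
r 0.1063028994513828 ang 162.84614598912864 yaw 73.59434595167677 F [-9.41042212  4.96035333  9.78471447] 0.016902690135348654 q7 0.8099408054595517
1 [-0.007  0.029] spin 0.022
2 [-0.01   0.058] spin 0.044
3 [-0.016  0.087] spin 0.067
4 [-0.023  0.115] spin 0.089
5 [-0.032  0.143] spin 0.111
6 [-0.044  0.17 ] spin 0.133
```

```bash
python3 - <<'E'
import numpy as np
from scipy.optimize import least_squares
P=np.array([[.478,.1115],[.448,.1777],[.4517,.2142]])
r=least_squares(lambda c:np.hypot(*(P-c).T)-.105,[.5533,.1828]);print(r.x,r.fun*1e3)
E
sed -i 's/C=np.array(.*\]);N/C=np.array([.5526,.1832]);N/' arc.py; python3 arc.py 6 4
```

```text
[0.55268314 0.18532874] [ 0.01549769 -0.03925513  0.02925596]
r 0.10551620903688111 ang 162.94157879959903 yaw 73.59434595167677 F [-9.41042212  4.96035333  9.78471447] 0.016902690135348654 q7 0.8099408054595517
1 [-0.003  0.029] spin 0.022
2 [-0.007  0.058] spin 0.044
3 [-0.012  0.087] spin 0.067
4 [-0.02   0.116] spin 0.089
5 [-0.029  0.143] spin 0.111
6 [-0.04  0.17] spin 0.133
```

Request:
{"fn": "carry_out", "kwargs": {
  "deltas": [
    {"hand": 10, "dp": [0.001, 0.029, 0], "spin": 0.022},
    {"hand": 10, "dp": [-0.001, 0.058, 0], "spin": 0.044},
    {"hand": 10, "dp": [-0.006, 0.087, 0], "spin": 0.067},
    {"hand": 10, "dp": [-0.006, 0.087, 0], "spin": 0.067}
  ]
}}

```text
time: 14.5
ee_pos: [0.4598, 0.2348, 0.0648]
eef_rot: [0.246, 0.969, 0.001, -0.001]
ft_force: [-8.6, 5.3, 7.3]
width: 0.0173
grip_force: 20.0
```

```bash
sed -i 's/C=np.array(.*\]);N/C=np.array([.5527,.185]);N/' arc.py; python3 arc.py 6 3
```

```text
r 0.10539958555559832 ang 151.82570173746896 yaw 61.56980732973944 F [-8.56802266  5.32152527  7.3180019 ] 0.017253914027756476 q7 0.5846792657587894
1 [-0.002  0.022] spin 0.017
2 [-0.004  0.044] spin 0.033
3 [-0.006  0.066] spin 0.05
4 [-0.01   0.087] spin 0.067
5 [-0.015  0.109] spin 0.083
6 [-0.022  0.13 ] spin 0.1
```

Request:
{"fn": "carry_out", "kwargs": {
  "deltas": [
    {"hand": 10, "dp": [0.001, 0.022, 0], "spin": 0.017},
    {"hand": 10, "dp": [0.001, 0.044, 0], "spin": 0.033},
    {"hand": 10, "dp": [0.001, 0.044, 0], "spin": 0.033}
  ]
}}

```text
time: 14.8
ee_pos: [0.4651, 0.244, 0.0648]
eef_rot: [0.295, 0.955, 0.0, -0.001]
ft_force: [-6.4, 4.4, 6.8]
width: 0.0175
grip_force: 20.0
```

```bash
python3 arc.py 4 3
```

```text
r 0.10562080399752917 ang 146.03020525142423 yaw 55.6469861850348 F [-6.42993258  4.4373206   6.7767546 ] 0.017518677712161066 q7 0.47774014432536643
1 [-0.003  0.022] spin 0.017
2 [-0.004  0.044] spin 0.033
3 [-0.007  0.066] spin 0.05
4 [-0.011  0.087] spin 0.067
```

Request:
{"fn": "carry_out", "kwargs": {
  "deltas": [
    {"hand": 10, "dp": [0, 0.022, 0], "spin": 0.017},
    {"hand": 10, "dp": [0, 0.044, 0], "spin": 0.033},
    {"hand": 10, "dp": [0, 0.044, 0], "spin": 0.033}
  ]
}}

```text
time: 15.1
ee_pos: [0.4685, 0.2474, 0.0636]
eef_rot: [0.346, 0.938, -0.005, -0.003]
ft_force: [-20.1, -16.3, 22.2]
width: 0.0173
grip_force: 19.9
```

```bash
python3 arc.py 4 3
```

```text
r 0.104785123417827 ang 143.4671960254082 yaw 49.537077072409375 F [-20.07816527 -16.29663516  22.15451695] 0.017277926307405336 q7 0.3736696640865628
1 [0.002 0.022] spin 0.017
2 [0.002 0.044] spin 0.033
3 [0.    0.066] spin 0.05
4 [-0.002  0.088] spin 0.067
```

The resistance rose to about 25 N along the path, so the sleeve is at its stop. I'll release and rise straight up.

Request:
{"fn": "carry_out", "kwargs": {
  "deltas": [
    {"hand": 45, "dp": [0, -0.006, 0], "spin": 0},
    {"hand": 45, "dp": [0, -0.01, 0], "spin": 0},
    {"hand": 45, "dp": [0, -0.01, 0], "spin": 0},
    {"hand": 45, "dp": [0, -0.01, 0], "spin": 0},
    {"hand": 45, "dp": [0, -0.01, -0.1], "spin": 0},
    {"hand": 45, "dp": [0, -0.01, -0.25], "spin": 0},
    {"hand": 45, "dp": [0, -0.01, -0.45], "spin": 0},
    {"hand": 45, "dp": [0, -0.01, -0.65], "spin": 0},
    {"hand": 45, "dp": [0.2, -0.01, -0.75], "spin": 0},
    {"hand": 45, "dp": [0.3, -0.01, -0.75], "spin": 0},
    {"hand": 45, "dp": [0.3, -0.01, -0.75], "spin": 0},
    {"hand": 45, "dp": [0.3, -0.01, -0.75], "spin": 0}
  ]
}}

```text
time: 16.3
ee_pos: [0.4134, 0.2987, 0.2521]
eef_rot: [0.344, 0.939, 0.0, 0.0]
ft_force: [0.6, -1.6, 0.4]
width: 0.0445
grip_force: 0.0
```

```bash
python3 - <<'E'
from b import *
t=camera("top")[:,:,::-1];s=camera("side")[:,:,::-1]
cv2.imwrite("pics/t5.png",t);cv2.imwrite("pics/s5.png",s)
a=cv2.resize(s[125:285,220:380],(600,600),interpolation=cv2.INTER_CUBIC)
cv2.imwrite("pics/p5.png",a)
b=blob(s,(235,180,275,215),(172,8));print(b);p,e=fit({"side":b[0]},.009,.04,.095,[.47,.25]);print(p)
v=p-[.5527,.185];print(np.hypot(*v),np.degrees(np.arctan2(v[1],v[0])))
print(read_state()['ee_pos'])
E
```

```text
(array([242.31578947, 185.02631579]), np.int64(38), (np.int64(240), np.int64(244), np.int64(180), np.int64(190)))
[0.45871388 0.22943654]
0.10396151739442902 154.6952617064915
[0.41423161 0.29749566 0.25168415]
```

View pics/p5.png

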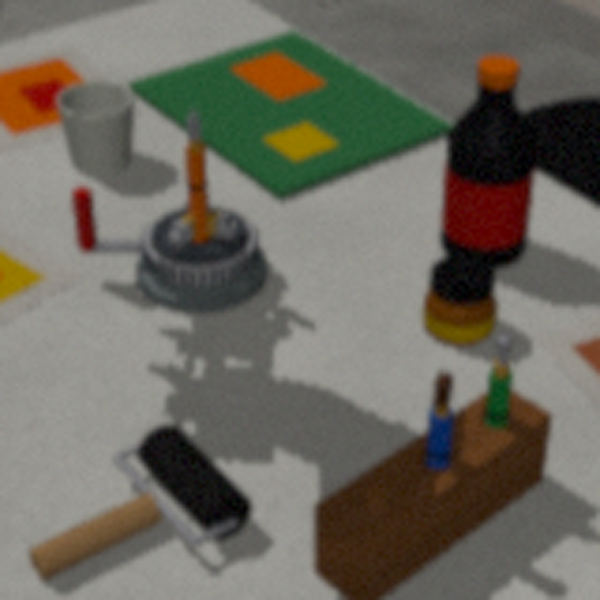

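The scraper stands upright in the chuck (crop x≈197), and the knob has swung to crop (83,220). My search box cut the knob off, so I'll redo that fit.

```bash
python3 - <<'E'
from b import *
t=cv2.imread("pics/t5.png");s=cv2.imread("pics/s5.png")
C=np.array([.5527,.185])
b=blob(s,(236,170,250,196),(172,8));print(b)
print("pred side",cyl("side",.4685,.2474,.009,.04,.095))
o={"side":b[0]}
for i in (0,1):
    p,e=fit(o,.009,.04,.095,[.47,.25]);v=p-C;print(list(o),p,e,np.hypot(*v),np.degrees(np.arctan2(v[1],v[0])))
    uv=cyl("top",*p,.009,.04,.095)[0];u,w=uv.astype(int);print(uv)
    try: a=blob(t,(u-14,w-14,u+14,w+14),(172,8));print(a);o={"top":a[0],"side":b[0]}
    except ValueError: print("hidden in top");break
E
```

```text
(array([242.05454545, 182.65454545]), np.int64(55), (np.int64(240), np.int64(244), np.int64(175), np.int64(190)))
pred side (array([242.22167574, 181.79996069]), 83.20802408619784)
['side'] [0.46535656 0.24298866] [ 1.68051872e-06 -8.26116860e-07] 0.10484064026162417 146.41920215265824
[228.67995885 256.47020928]
(array([227.57894737, 255.71052632]), np.int64(38), (np.int64(224), np.int64(232), np.int64(253), np.int64(258)))
['top', 'side'] [0.46692934 0.2455759 ] [ 0.14659738  0.14242954  0.02875234 -0.47645866] 0.10500497577605876 144.76818342201585
[227.72554475 255.85295586]
(array([227.57894737, 255.71052632]), np.int64(38), (np.int64(224), np.int64(232), np.int64(253), np.int64(258)))
```

```bash
python3 -c "
from bench import *
print(close_job())"
```

```text
the job is handed in; nothing more can be done
None
```

The scraper stands handle down and blade up in the chuck, the red sleeve handle is turned clockwise to its stop (about 25 N resistance felt there), the gripper is clear, and I handed the job in at about 16 s; the verdict was not shown.

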